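# Index the red blade of a mixer shaft on bench centres and bring the dial gauge over it

### The job

Turn the mixer shaft on its centres until the blade with the red tip stands straight up, then press the index latch fully home into the notch of the index disc so that the shaft is held there. After that, slide the dial gauge along the bed until its stylus stands over the middle of the red blade's tip. Leave the tools round about where they lie.

Things in the scene. Friction and masses are not known exactly. Their poses are not given: they have to be found in the camera images.
- bench: Bench centres, fixed: grey-green cast bed, headstock at its left (+y) end, tailstock at its right. Origin at z = 0 straight below the shaft's axis. Bench frame, used in all entries (mm): x away from the robot, square to the shaft; y along the shaft to the left; z up. Bed x -35 to 115, y -225 to 195, top at z 42. Place and yaw change from run to run.
- shaft_mid (a point): Point on the shaft's axis at bench x 0, y 0, z 130 mm. Headstock: x +-39, y 128 to 192, up to z 160, its latch bracket behind to x 70, z 172. Tailstock: x +-37, y -193 to -116, up to z 171. The steel shaft (18 mm) between them carries four flat blades and, next to the headstock, a bright index disc.
- shaft (a joint): Shaft angle about bench y, rad. 0 or any whole turn = red-tipped blade straight up; growing values lean it away from the robot (1.57: it points along bench +x; 4.71: to the robot). No stops; balanced, stays where left (0.04 N m: 1 N at a blade turns it). Turn it by pushing blades square with a fingertip, e.g. press down from above on one that stands out to the side.
- red_tip (a point): Middle of the red blade's outer edge, bench y 5 mm, 60 mm off the axis (upright: z 190). Site z axis points outwards along the blade, y along the shaft. Blade: plate 28 mm along the shaft, 5 mm thick, 34 to 60 mm off the axis, its plane holding the axis, on a 10 mm stem; hub 29 mm in diameter. The outer part is painted red.
- tip_a (a point): Same point of the plain blade at bench y -75 mm, half a turn from the red one (down when red is up). All blades are of one size; each has its own place along the shaft.
- tip_b (a point): Same point of the plain blade at bench y -35 mm (points to the robot when red is up).
- tip_c (a point): Same point of the plain blade at bench y 45 mm (points away from the robot when red is up).
- notch (a point): Mouth of the V notch in the rim of the index disc, in line with the red blade: 16 mm wide at the rim, 11 mm deep. Disc: 76 mm in diameter, bench y 110 to 120 mm, turns with the shaft.
- latch (a joint): Angle of the index latch, a dark bar above the disc: 0 = home, level, nose seated in the notch; 0.5 to 0.7 = raised, as at the start; stays where left (0.07 N m). Press its front half or knob down from above to close it. The nose enters and centres the shaft if the red blade is within about 0.12 rad of upright; otherwise it stops on the rim at about 0.2.
- latch_knob (a point): Centre of the latch's black ball knob (20 mm) at its front end. Latch hinge: along bench y at x 52, y 115, z 166 mm, behind the disc. When home the bar, 10 mm wide, runs level from x 54 to x -42, z 173 to 183, and the knob lies at x -54, y 115, z 178 mm.
- gauge (a joint): Dial gauge carriage along the bed, m, growing towards the headstock (bench +y): carriage, post and stylus are at bench y = value - 0.185. Starts at 0 to 0.025, parked over the tailstock; travel to 0.26; over the middle of the upright red blade at 0.190. 2.5 N of friction, stays where left.
- gauge_post (a point): Point on the gauge's post at z 167 mm: a 16 mm round steel upright at bench x 85 mm, bare from z 74 to 198, on a carriage block 50 x 46 mm, z 42 to 66; push either sideways. A 24 mm clamp at its top (to z 218) holds a rod at z 208 towards the robot with the small indicator: white dial of 33 mm facing up, top at z 227, bench x -10 to 24.
- gauge_tip (a point): Tip of the gauge's stylus, at bench x 0, z 195 mm: it clears an upright blade by 5 mm.
- mallet: Bystander: black rubber mallet with a brown handle, 90 x 238 x 47 mm, lying behind the bench. Origin at the centre of its underside.
- caliper: Bystander: steel vernier caliper, 62 x 210 x 10 mm, lying behind the bench. Origin at the centre of its underside.
- screwdriver: Bystander: screwdriver with a yellow handle, 27 x 210 x 28 mm, lying to the right of the bench. Origin at the centre of its underside.
- tin_dish: Bystander: round tin dish, 94 mm in diameter and 15 mm high, to the right of the bench. Origin at the centre of its underside.

How it is judged:
On the way, in this order (a step that is already met when the one before it is completed fails the run):
1. the red-tipped blade is turned to stand straight up (within 8.5 degrees) (angle between red_tip's own z axis and vertical below 0.15 rad and velocity of joint shaft between -0.1 and 0.1 rad/s), for 0.2 s.
2. the index latch is pressed home in the notch of the index disc (value of joint latch below 0.06 rad and angle between red_tip's own z axis and vertical below 0.07 rad), for 0.2 s.
3. the gauge's stylus is slid over the middle of the red blade's tip (within 8 mm) (horizontal distance between gauge_tip and red_tip below 0.008 m and value of joint latch below 0.06 rad), for 0.2 s.
At the end, for the whole second after the job is handed in: The red-tipped blade stands upright within 4 degrees (0.07 rad), the index latch is home in the notch (joint below 0.06 rad), the gauge's stylus is within 8 mm, seen from above, of the middle of the red blade's tip, and all three are at rest (all of step 3 and angle between red_tip's own z axis and vertical below 0.07 rad and velocity of joint shaft between -0.1 and 0.1 rad/s and velocity of joint gauge between -0.01 and 0.01 m/s and velocity of joint latch between -0.1 and 0.1 rad/s); the robot touches nothing.
It fails at once if the rubber mallet is moved more than 30 mm (distance of mallet from where it was at the start of the episode above 0.03 m).
It fails at once if the vernier caliper is moved more than 30 mm (distance of caliper from where it was at the start of the episode above 0.03 m).
It fails at once if the screwdriver is moved more than 30 mm (distance of screwdriver from where it was at the start of the episode above 0.03 m).
It fails at once if the tin dish is moved more than 30 mm (distance of tin_dish from where it was at the start of the episode above 0.03 m).
It also fails if it takes over 67 s, if anything falls off the work surface, if the arm or the gripper's body presses on something with over 40 N, if the wrist force passes 120 N, or if a joint passes its speed limit or range.

### The arm

A 6-joint arm with a two-finger parallel gripper is mounted at the origin on a cart in front of the work surface, level with it; the furniture and walls round the work are solid. World frame = base frame: x ahead of the robot, y to its left, z up, the work surface at z = 0. Lengths are in m, angles in rad, forces in N, time in s.
With the tool pointing down it reaches from about 0.2 to 0.875 m from the base axis. Payload 3.4 kg.
Tool frame: the origin (TCP) lies midway between the tips of the shut fingers; the grasp point (between the pads) lies 19 mm behind it; z points along the fingers, y is the line along which they close (so a half turn about z gives the same grasp; the last joint's range is limited). The gripper opens to 94 mm and grips with 3 to 60 N. Pads are 16 mm wide; open, the fingers measure 119 mm over their backs; the gripper's body (75 mm by 177 mm) begins 78 mm behind the grasp point.
Start: joints at [-1.261, 0.276, 1.505, -0, 1.361, -0.121], TCP at [0.24, -0.523, 0.205] pointing down, gripper open.
Joint ranges: [-2.89, 2.89], [-0.75, 2.08], [0.22, 2.7], [-1.18, 4.32], [0.11, 2.71], [-2.7, 2.7]. Speed limits (rad/s): [2.57, 2.57, 3.14, 3.14, 3.14, 3.14].

### API

Orientations are given as a rotation vector (axis times angle).
In Python, from plant import env gives the robot as it stands.
- The arm moves only by the tool step_hand, called after "Request:" as a command line: name --pt "numbers of a row" for each row, then --argument value for the rest. Schema: {"type":"object","properties":{"deltas":{"type":"array","items":{"type":"array","items":{"type":"number"},"minItems":7,"maxItems":7},"minItems":1,"maxItems":12},"only":{"type":"string"},"quiet":{"type":"boolean"},"lines":{"type":"string"}},"required":["deltas"],"additionalProperties":false}. deltas is a list of rows, 1 to 12 of them, each of 7 numbers: dx, dy, dz in units of 20 mm, then a rotation vector rx, ry, rz in rad, then the opening from 0.0 (shut) to 1.0 (fully open); each row is the pose to reach, as a shift and turn from the pose commanded when the call began, along the tool's axes at that moment; what a row does not reach only later rows make up. A row lasts 1/8 s, in which the tool goes at most 0.0625 m and 0.188 rad, less where a joint would pass 70% of its speed; a pose out of reach is approached as far as the arm can. The fingers move at their own pace and stop on an object; the grip force is fixed at half the most. Time passes only in rows, so rows that do not move let the fingers close. The tool returns the time, the measured TCP pose, the force, the opening and the grip force at its end. only (a regular expression) keeps the lines of the reply that match it, lines (a string "A,B") keeps lines A to B, and quiet returns only ok. Input that does not fit is refused with a message, and nothing moves.
- env.get_state(): the state, without advancing time (a new reading comes with each control period).
- env.snapshot(name): name is "scene" or "top" or "wrist"; returns a dict with "img" (480x640x3 uint8, red, green, blue), "mtx" (3x3 intrinsics, pixels), "view" (4x4, takes a point from world to camera coordinates). Camera axes: x right, y down, z forward; pixel columns grow to the right and rows downward; lengths in m; the calibration is good to about 2 mm. A picture is of the moment at which its call begins. There is no depth.
- env.close_job(): hands the job in; it is judged then, once.
The state is a dict: "clock": time; "joints": joint angles; "joint_vel": joint speeds; "tau": joint torques, N m; "tool_pos": TCP position; "orientation": TCP orientation; "force": force on the tool from outside, world axes, zero at the start; "wrist_torque": the same for the moment, N m; "grip_width": opening from 0.0 (shut) to 1.0 (fully open); "finger_force": force on a finger pad.
Only numpy, scipy, OpenCV 4.12 (cv2) and the standard library are available. Lean on these libraries where they do the work, as an engineer would, in place of code of your own. Each camera call takes 0.05 s, during which the arm holds its last target. There are 200 camera calls.

## Working session

There is one attempt and no reset: what is moved stays moved. The work goes in short steps, Python scripts to look and compute and a tool call to move; the robot and the scene stay as the last step left them, time stands still between calls to the robot, and variables do not carry over. Pictures are saved under pics/ and viewed, at most 10 in all, crops included, and the job is handed in when it is done.

```bash
ls; mkdir -p pics; cat > h.py <<'E'
from plant import env
import numpy as np, cv2
def snap(n,f):
    s=env.snapshot(n); cv2.imwrite('pics/'+f,s['img'][:,:,::-1]); np.savez('/tmp/'+f+'.npz',**s); return s
def ray(s,u,v,z):
    M=s['view'];R=M[:3,:3];t=M[:3,3];c=-R.T@t
    d=R.T@np.linalg.inv(s['mtx'])@np.array([u,v,1.]);return c+d*(z-c[2])/d[2]
def proj(s,p):
    q=s['mtx']@(s['view']@np.append(p,1))[:3];return q[:2]/q[2]
E
python3 - <<'E'
from h import *
a=snap('scene','s0.png');b=snap('top','t0.png')
for s in(a,b):
    R=s['view'][:3,:3];print(-R.T@s['view'][:3,3],R.tolist(),s['mtx'].tolist())
print(env.get_state())
E
```

```text
pics
plant.py
[0.1390375  0.83130739 0.89271648] [[-0.8647754530839082, -0.5021438408608467, -0.0038702492216447157], [-0.3057790576040604, 0.5326848203000711, -0.7891426044465305], [0.3983247213948611, -0.6812477121483766, -0.6141978272660275]] [[478.5711996479635, 0.0, 319.35657127247055], [0.0, 478.5711996479635, 238.26660880989235], [0.0, 0.0, 1.0]]
[ 0.3715238  -0.02674027  1.28984747] [[-0.0003289510089934602, -0.9999977466301738, 0.00209726627035072], [-0.9724440765219653, -0.00016906261712457842, -0.2331362036560901], [0.23313603288332785, -0.0021161645509174495, -0.9724418296325068]] [[466.7443506816478, 0.0, 320.51173152158344], [0.0, 466.7443506816478, 240.74097763500978], [0.0, 0.0, 1.0]]
{'clock': 0.1, 'joints': array([-1.26097868e+00,  2.76518324e-01,  1.50597775e+00, -1.34122081e-05,
        1.36068366e+00, -1.20991538e-01]), 'joint_vel': array([-5.16604576e-04,  7.61686163e-05, -1.67598617e-03,  1.52469740e-07,
       -4.49880013e-04, -3.34288766e-04]), 'tau': array([ 1.56598835e-03, -4.05455554e+01, -2.37779939e+01,  7.04390486e-02,
        2.98908656e-02, -5.69527094e-05]), 'tool_pos': array([ 0.2399672 , -0.52199127,  0.20471036]), 'orientation': array([-3.06744720e+00, -6.71159304e-01,  2.55400410e-04]), 'force': array([-0.52039584, -0.62535355, -0.15278288]), 'wrist_torque': array([ 0.00553351,  0.00643402, -0.00625257]), 'finger_force': 0.0, 'grip_width': 0.9988204390133097}
```

View pics/s0.png

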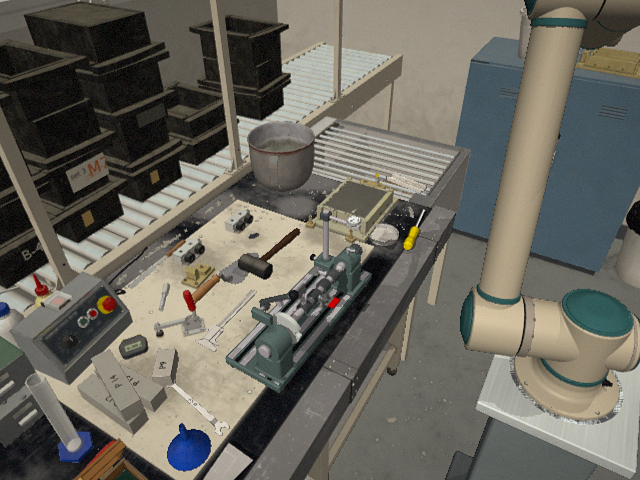

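View pics/t0.png

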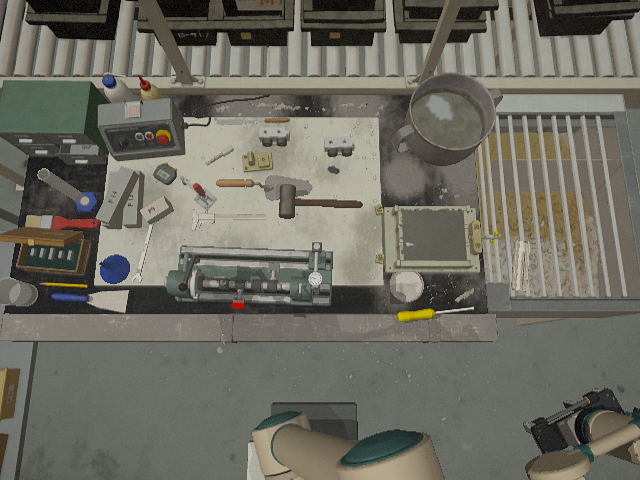

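The overviews show the bench at top-image columns 165–332, rows 240–305. The red tip is near (238,303) and points to the robot, and the gauge dial is near (315,281). I'll zoom in next.

```bash
python3 - <<'E'
import cv2,numpy as np
t=cv2.imread('pics/t0.png')[232:312,155:345];s=cv2.imread('pics/s0.png')[205:390,220:380]
t=cv2.resize(t,None,fx=4.2,fy=4.2,interpolation=2);cv2.imwrite('pics/t0c.png',t)
s=cv2.resize(s,None,fx=3.2,fy=3.2,interpolation=2);cv2.imwrite('pics/s0c.png',s);print(t.shape,s.shape)
E
```

```text
(336, 798, 3) (592, 512, 3)
```

View pics/t0c.png

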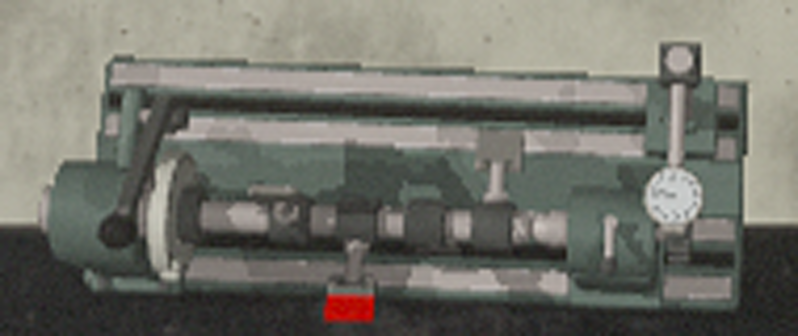

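View pics/s0c.png

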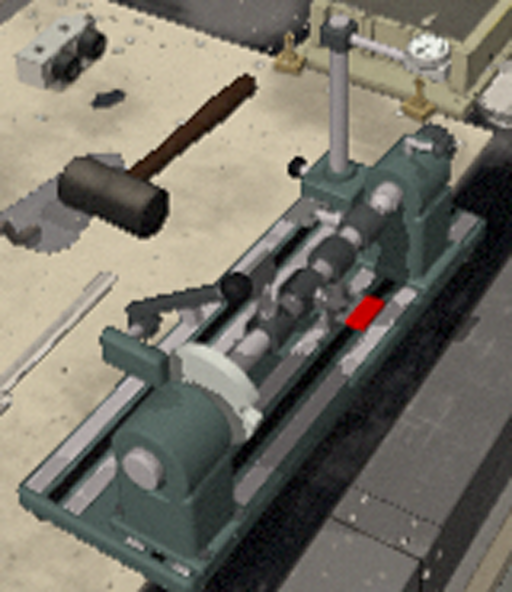

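The crops show the red blade pointing at the robot, so the shaft is near 4.7, and plain blade tip_c points up. The latch is raised and the gauge is parked. The bed corners in the top crop are about (110,58), (746,82), (742,308) and (88,290). I'll fit the bench pose from these.

```bash
cat >> h.py <<'E'
def load(f): return dict(np.load('/tmp/'+f+'.npz'))
def bench():
    b=np.load('/tmp/bench.npy');return b
def W(p):  # bench mm -> world m
    x,y,a=bench();c,s=np.cos(a),np.sin(a);p=np.array(p)/1000
    return np.array([x+c*p[0]-s*p[1],y+s*p[0]+c*p[1],p[2]])
E
python3 - <<'E'
from h import *
from scipy.optimize import least_squares
t=load('t0.png');s=load('s0.png')
T=lambda u,v:((u+.5)/4.2-.5+155,(v+.5)/4.2-.5+232)
S=lambda u,v:((u+.5)/3.2-.5+220,(v+.5)/3.2-.5+205)
B=[(115,195,42),(115,-225,42),(-35,-225,42),(-35,195,42)]
tp=[T(108,58),T(746,82),T(742,301),T(85,283)]
P=[ray(t,*p,.042) for p in tp];print(np.round(P,4))
print([round(np.linalg.norm(P[i]-P[i-3]),4) for i in range(4)])
obs=[(t,b,p) for b,p in zip(B,tp)]+[(s,(115,195,42),S(20,490)),(s,(-35,-225,42),S(487,222))]
def res(q):
    np.save('/tmp/bench.npy',q);return np.concatenate([proj(c,W(b))-p for c,b,p in obs])
r=least_squares(res,[.5,.1,0.]);res(r.x);print(r.x,np.round(r.fun.reshape(-1,2),2))
# independent checks
def blob(c,m,z=None):
    ys,xs=np.nonzero(m);return xs.mean(),ys.mean(),len(xs)
for n,c in(('t',t),('s',s)):
    i=c['img'].astype(int);m=(i[...,0]>180)&(i[...,1]<60)&(i[...,2]<60)
    if n=='t': m[:280]=0;
    m[:, :220]=0; m[:,380:]=0; m[390:]=0
    print(n,'red',blob(c,m))
    for a in (4.5,4.7,4.9): print(a,proj(c,W((50*np.sin(a),5,130+50*np.cos(a)))))
print('clamp',ray(t,*T(681,61),.218),'dial',ray(t,*T(673,197),.227),'W',W((85,-175,218)),W((7,-175,227)))
print('knob top',T(117,230),'scene',S(236,288),[ (a,proj(t,W(k)),proj(s,W(k))) for a in (.5,.6,.7) for k in [(52-106*np.cos(a)+12*np.sin(a),115,166+106*np.sin(a)+12*np.cos(a))]])
E
```

```text
[[ 0.6574  0.3548  0.042 ]
 [ 0.6414 -0.0615  0.042 ]
 [ 0.4994 -0.0581  0.042 ]
 [ 0.5108  0.3592  0.042 ]]
[np.float64(0.4166), np.float64(0.1421), np.float64(0.4174), np.float64(0.1467)]
[ 0.53702399  0.16603545 -0.02982402] [[-1.   -0.14]
 [ 0.28 -1.37]
 [-0.1   1.52]
 [-1.15  1.11]
 [-0.91 -1.07]
 [ 0.88 -2.32]]
t red (np.float64(237.72881355932202), np.float64(304.6949152542373), 59)
4.5 [239.68932124 304.5458947 ]
4.7 [238.99108515 304.59841016]
4.9 [238.33636314 303.83554514]
s red (np.float64(333.23636363636365), np.float64(302.3818181818182), 55)
4.5 [333.65861976 306.91556624]
4.7 [334.16094878 303.95830659]
4.9 [333.88633682 300.6143928 ]
clamp [ 0.61540853 -0.02023782  0.218     ] dial [ 0.53708352 -0.01603494  0.227     ] W [ 0.61676776 -0.01142139  0.218     ] [ 0.53880244 -0.00909546  0.227     ]
knob top (182.47619047619048, 286.3809523809524) scene (293.40625, 294.65625) [(0.5, array([184.02956331, 292.3695526 ]), array([299.64161839, 300.36967016])), (0.6, array([183.26481626, 289.01304032]), array([296.69412699, 296.01463351])), (0.7, array([182.6139635 , 285.30124468]), array([293.39928612, 291.74309208]))]
```

```bash
cat >> h.py <<'E'
from scipy.spatial.transform import Rotation as Ro
def delta(p,yaw):  # shift in tool axes, turn, to reach bench point p (mm) with tool y at bench angle yaw
    st=env.get_state();R=Ro.from_rotvec(st['orientation']);a=bench()[2]+yaw
    y=np.array([np.cos(a),np.sin(a),0]);z=np.array([0,0,-1.]);G=Ro.from_matrix(np.c_[np.cross(y,z),y,z])
    print('d',np.round(R.inv().apply(W(p)-st['tool_pos']),4),'rot',np.round((R.inv()*G).as_rotvec(),4))
def where():
    st=env.get_state();x,y,a=bench();c,s=np.cos(a),np.sin(a);d=(st['tool_pos']-[x,y,0])*1000
    print('bench tcp',np.round([c*d[0]+s*d[1],-s*d[0]+c*d[1],d[2]],1),'F',np.round(st['force'],1),'clock',st['clock'],'q',np.round(st['joints'],2))
E
python3 - <<'E'
from h import *
from scipy.optimize import least_squares
t=load('t0.png');s=load('s0.png')
T=lambda u,v:((u+.5)/4.2-.5+155,(v+.5)/4.2-.5+232)
S=lambda u,v:((u+.5)/3.2-.5+220,(v+.5)/3.2-.5+205)
B=[(115,195,42),(115,-225,42),(-35,-225,42),(-35,195,42)]
tp=[T(108,58),T(746,82),T(742,306),T(85,289)]
obs=[(t,b,p) for b,p in zip(B,tp)]+[(s,(115,195,42),S(20,490)),(s,(-35,-225,42),S(487,222))]
def res(q):
    np.save('/tmp/bench.npy',q[:3]);a,l=q[3:]
    r=[proj(c,W(b))-p for c,b,p in obs]
    k=(52-106*np.cos(l)+12*np.sin(l),115,166+106*np.sin(l)+12*np.cos(l));e=(52*np.sin(a),5,130+52*np.cos(a))
    r+=[proj(t,W(k))-T(117,230),proj(s,W(k))-S(236,288),proj(t,W(e))-(237.7,304.7),proj(s,W(e))-(333.2,302.4)]
    return np.concatenate(r)
r=least_squares(res,[.53,.16,0.,4.7,.6]);res(r.x);print(r.x,np.round(r.fun.reshape(-1,2),1).tolist())
delta((-40,45,260),0)
E
```

```text
[ 0.53691376  0.16727179 -0.03280423  4.85097962  0.66111337] [[-1.3, -0.3], [-0.1, -1.1], [-0.6, 0.6], [-1.6, -0.5], [-1.3, -0.9], [0.9, -1.9], [-0.2, 0.3], [0.8, -0.9], [0.1, 0.2], [1.3, -0.3]]
d [ 0.542  -0.5605 -0.0543] rot [-1.3000e-03 -1.0000e-03 -1.1072e+00]
```

The manual's scale: shifts go in units of 20 mm. Converting my numbers, -0.5605 m is -28.025, 0.542 m is 27.1.

Request:
step_hand --pt "0 0 -2.715 0 0 -0.18 0" --pt "27.1 -28.025 -2.715 0 0 -1.107 0" --pt "27.1 -28.025 -2.715 0 0 -1.107 0" --pt "27.1 -28.025 -2.715 0 0 -1.107 0" --pt "27.1 -28.025 -2.715 0 0 -1.107 0" --pt "27.1 -28.025 -2.715 0 0 -1.107 0" --pt "27.1 -28.025 -2.715 0 0 -1.107 0" --pt "27.1 -28.025 -2.715 0 0 -1.107 0" --pt "27.1 -28.025 -2.715 0 0 -1.107 0" --pt "27.1 -28.025 -2.715 0 0 -1.107 0" --pt "27.1 -28.025 -2.715 0 0 -1.107 0" --pt "27.1 -28.025 -2.715 0 0 -1.107 0"

```text
clock: 1.6
tool_pos: [0.4681, 0.1282, 0.2596]
orientation: [2.257, 2.185, -0.0]
force: [0.6, -1.6, 0.2]
grip_width: 0.008
finger_force: 0.0
```

```bash
python3 -c "
from h import *
where();delta((-40,45,260),0)"
```

```text
bench tcp [-67.5 -41.3 259.6] F [ 0.6 -1.6  0.2] clock 1.6 q [ 0.12  0.11  1.58 -0.    1.45  0.16]
d [ 0.0863  0.0275 -0.0005] rot [0.0001 0.0006 0.0002]
```

Request:
step_hand --pt "4.315 1.375 0 0 0 0 0" --pt "4.315 1.375 0 0 0 0 0" --pt "4.315 1.375 2.5 0 0 0 0" --pt "4.315 1.375 4.5 0 0 0 0" --pt "4.315 1.375 4.5 0 0 0 0"

```text
clock: 2.22
tool_pos: [0.4956, 0.2108, 0.1666]
orientation: [-2.255, -2.182, 0.011]
force: [0.1, 0.1, 1.1]
grip_width: 0.006
finger_force: 0.0
```

```bash
python3 -c "
from h import *
where();delta((-40,45,170),0)
r=48
for th in (.15,.4,.65,.9,1.15,1.35,1.48,1.55): print(th,np.round([r*np.sin(th)-2.5*np.cos(th)-12.5,130+r*np.cos(th)+2.5*np.sin(th)],1))
s=snap('scene','s1.png');i=cv2.resize(s['img'][205:390,220:380,::-1],None,fx=3.2,fy=3.2,interpolation=2);cv2.imwrite('pics/s1c.png',i)"
```

```text
bench tcp [-42.8  42.2 166.6] F [0.1 0.1 1.1] clock 2.225 q [ 0.27  0.25  1.64 -0.    1.26  0.31]
d [ 0.0028  0.0027 -0.0034] rot [-0.0077  0.0026  0.0001]
0.15 [ -7.8 177.8]
0.4 [  3.9 175.2]
0.65 [ 14.6 169.7]
0.9 [ 23.5 161.8]
1.15 [ 30.3 151.9]
1.35 [ 33.8 143. ]
1.48 [ 35.1 136.8]
1.55 [ 35.4 133.5]
```

View pics/s1c.png

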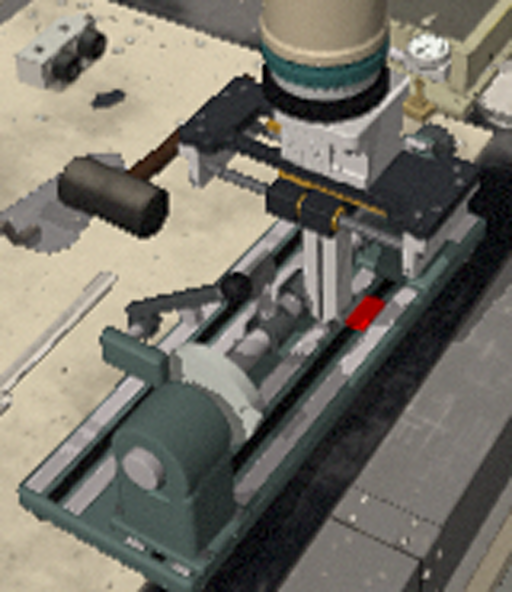

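Request:
step_hand --pt "0 1.25 -0.3 0 0 0 0" --pt "0 1.6 -0.4 0 0 0 0" --pt "0 2.2 -0.25 0 0 0 0" --pt "0 2.75 0 0 0 0 0" --pt "0 3.175 0.4 0 0 0 0" --pt "0 3.5 0.9 0 0 0 0" --pt "0 3.7 1.35 0 0 0 0" --pt "0 3.75 1.65 0 0 0 0" --pt "0 3.775 1.8 0 0 0 0" --pt "0 3.775 1.8 0 0 0 0"

```text
clock: 3.52
tool_pos: [0.5724, 0.2089, 0.1329]
orientation: [-2.256, -2.183, 0.004]
force: [0.0, 0.1, -0.4]
grip_width: 0.004
finger_force: 0.0
```

```bash
python3 -c "
from h import *
where()
for n in('scene','top'):
  s=snap(n,n+'2.png');i=s['img'].astype(int);m=(i[...,0]>150)&(i[...,1]<70)&(i[...,2]<70);m[:205]=0;m[:,:210]=0;m[:,380:]=0;m[390:]=0
  ys,xs=np.nonzero(m);print(n,len(xs),xs.mean(),ys.mean())
  for a in(-.3,-.2,-.1,0,.1,.2):print(a,np.round(proj(s,W((52*np.sin(a),5,130+52*np.cos(a)))),1))
i=load('scene2.png')['img'][205:390,220:380,::-1];cv2.imwrite('pics/s2c.png',cv2.resize(i,None,fx=3.2,fy=3.2,interpolation=2))"
```

```text
bench tcp [ 34.1  42.8 132.9] F [ 0.   0.1 -0.4] clock 3.525 q [0.24 0.38 1.54 0.   1.23 0.27]
scene 7 308.7142857142857 281.7142857142857
-0.3 [320.5 282. ]
-0.2 [318.5 280.7]
-0.1 [316.5 279.6]
0 [314.5 278.6]
0.1 [312.5 277.9]
0.2 [310.6 277.3]
top 18 236.55555555555554 278.6111111111111
-0.3 [235.9 288. ]
-0.2 [236.  285.8]
-0.1 [236.1 283.6]
0 [236.2 281.4]
0.1 [236.4 279.3]
0.2 [236.6 277.2]
```

View pics/s2c.png

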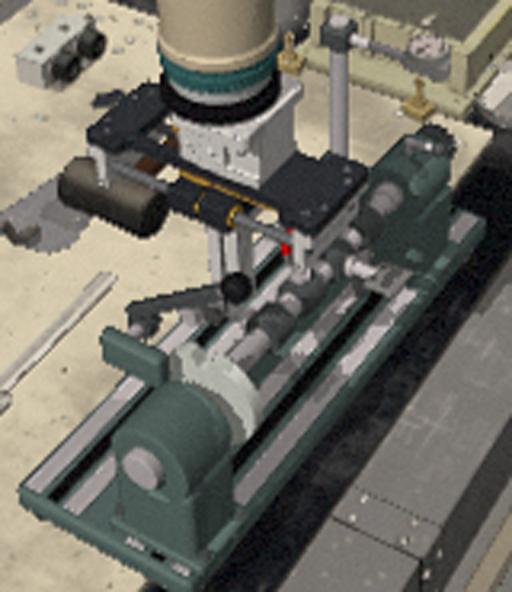

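The red tip is nearly upright but partly hidden by the gripper, so I'll raise clear and measure.

To row units: -0.12 m is -6, -0.19 m is -9.5.

Request:
step_hand --pt "0 0 -3 0 0 0 0" --pt "0 0 -6 0 0 0 0" --pt "0 -2.5 -7 0 0 0 0" --pt "0 -5.5 -7 0 0 0 0" --pt "0 -8 -7 0 0 0 0" --pt "0 -9.5 -7 0 0 0 0" --pt "0 -9.5 -7 0 0 0 0"

```text
clock: 4.5
tool_pos: [0.3816, 0.2152, 0.2743]
orientation: [2.256, 2.186, 0.001]
force: [1.1, 0.1, 0.6]
grip_width: 0.0
finger_force: 0.0
```

```bash
cat > m.py <<'E'
from h import *
where()
for n in('scene','top'):
  s=snap(n,n+'3.png');i=s['img'].astype(int);m=(i[...,0]>150)&(i[...,1]<70)&(i[...,2]<70);m[:205]=0;m[:,:220]=0;m[:,380:]=0;m[390:]=0
  ys,xs=np.nonzero(m);print(n,len(xs),xs.mean(),ys.mean(),ys.min(),ys.max(),xs.min(),xs.max())
  for a in(-.2,0,.2,.3,.4):print(a,np.round(proj(s,W((52*np.sin(a),5,130+52*np.cos(a)))),1))
i=load('scene3.png')['img'][240:370,270:370,::-1];j=load('top3.png')['img'][232:312,155:345,::-1]
a=cv2.resize(i,None,fx=4,fy=4,interpolation=2)[:330];b=cv2.resize(j,None,fx=4,fy=4,interpolation=2)[:270]
c=np.zeros((590,760,3),np.uint8);c[:260]=b[:260,:760];c[262:262+a.shape[0],:400]=a[:328];cv2.imwrite('pics/m3.png',c)
E
python3 m.py
```

```text
bench tcp [-156.8   42.8  274.3] F [1.1 0.1 0.6] clock 4.5 q [0.35 0.03 1.64 0.   1.47 0.39]
scene 26 310.5769230769231 277.7692307692308 272 284 308 315
-0.2 [318.5 280.7]
0 [314.5 278.6]
0.2 [310.6 277.3]
0.3 [308.6 276.9]
0.4 [306.8 276.7]
top 23 236.2173913043478 278.5652173913044 278 280 231 241
-0.2 [236.  285.8]
0 [236.2 281.4]
0.2 [236.6 277.2]
0.3 [236.9 275.2]
0.4 [237.2 273.3]
```

View pics/m3.png

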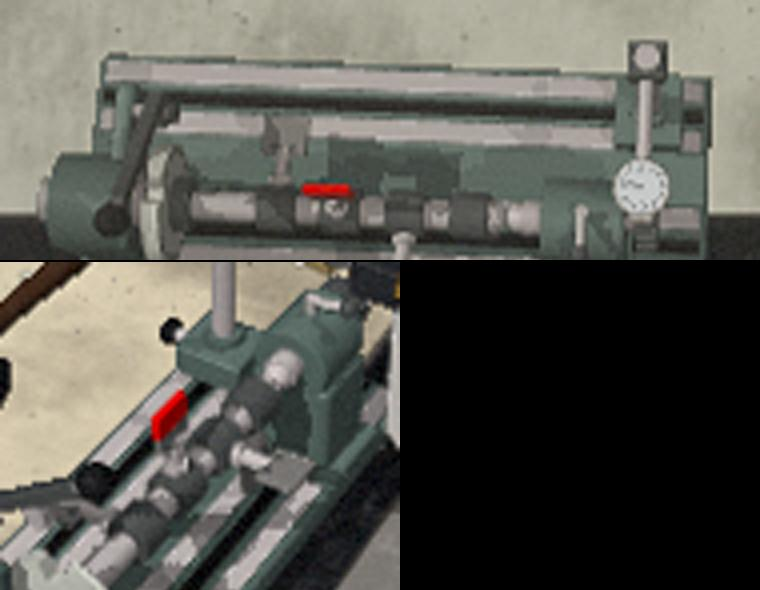

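The shaft overshot to about +0.13–0.17. The red edge is at top row 278.6, against 281.4 when upright. I'll press tip_b, the blade on the robot side, down slowly to the level height.

```bash
python3 -c "
from h import *
delta((-47,-35,200),0)"
```

```text
d [-0.0781  0.1069  0.0742] rot [ 0.0015 -0.0002  0.0001]
```

To row units: 0.12 m is 6, 0.107 m is 5.35.

Request:
step_hand --pt "-3.9 0 1 0 0 0 0" --pt "-3.9 3 2 0 0 0 0" --pt "-3.9 5.35 3.7 0 0 0 0" --pt "-3.9 5.35 5 0 0 0 0" --pt "-3.9 5.35 6 0 0 0 0" --pt "-3.9 5.35 6 0 0 0 0" --pt "-3.9 5.35 6 0 0 0 0"

```text
clock: 5.48
tool_pos: [0.4895, 0.1337, 0.1542]
orientation: [2.258, 2.184, 0.001]
force: [0.7, -0.2, 1.4]
grip_width: 0.005
finger_force: 0.0
```

```bash
python3 -c "
from h import *
where();delta((-47,-35,133),0)"
```

```text
bench tcp [-46.3 -35.1 154.2] F [ 0.7 -0.2  1.4] clock 5.475 q [ 0.13  0.21  1.73 -0.    1.2   0.16]
d [ 0.0001 -0.0008  0.0212] rot [ 0.001  -0.     -0.0006]
```

Request:
step_hand --pt "0 0 0.3 0 0 0 0" --pt "0 0 0.5 0 0 0 0" --pt "0 0 0.6 0 0 0 0" --pt "0 0 0.7 0 0 0 0" --pt "0 0 0.8 0 0 0 0" --pt "0 0 0.9 0 0 0 0" --pt "0 0 0.975 0 0 0 0" --pt "0 0 1.025 0 0 0 0" --pt "0 0 1.06 0 0 0 0" --pt "0 0 1.06 0 0 0 0" --pt "0 0 1.06 0 0 0 0"

```text
clock: 6.85
tool_pos: [0.4885, 0.1337, 0.1326]
orientation: [2.257, 2.184, 0.0]
force: [0.3, 0.5, -0.8]
grip_width: 0.003
finger_force: 0.0
```

```bash
python3 m.py | grep -v '^0.[34]'
```

```text
bench tcp [-47.3 -35.1 132.6] F [ 0.3  0.5 -0.8] clock 6.85 q [ 0.13  0.23  1.76 -0.    1.15  0.16]
scene 31 312.64516129032256 278.3225806451613 273 285 310 317
-0.2 [318.5 280.7]
0 [314.5 278.6]
0.2 [310.6 277.3]m.py:5: RuntimeWarning: Mean of empty slice.
  ys,xs=np.nonzero(m);print(n,len(xs),xs.mean(),ys.mean(),ys.min(),ys.max(),xs.min(),xs.max())
  ret = ret.dtype.type(ret / rcount)
Traceback (most recent call last):
  File "m.py", line 5, in <module>
    ys,xs=np.nonzero(m);print(n,len(xs),xs.mean(),ys.mean(),ys.min(),ys.max(),xs.min(),xs.max())
                                                            ~~~~~~^^
ValueError: zero-size array to reduction operation minimum which has no identity
```

The shaft is now within about 0.03 of upright. Next is the latch.

To row units: -0.137 m is -6.85, 0.15 m is 7.5.

Request:
step_hand --pt "0 0 -3 0 0 0 0" --pt "0 0 -6 0 0 0 0" --pt "2.5 0.5 -6.85 0 0 0 0" --pt "5 0.95 -6.85 0 0 0 0" --pt "7.5 0.95 -6.85 0 0 0 0" --pt "7.5 0.95 -6.85 0 0 0 0" --pt "7.5 0.95 -6.85 0 0 0 0"

```text
clock: 7.82
tool_pos: [0.512, 0.2826, 0.2692]
orientation: [2.257, 2.185, -0.002]
force: [0.5, 0.0, -0.1]
grip_width: 0.007
finger_force: 0.0
```

```bash
python3 m.py; python3 -c "
from h import *
delta((-28,115,181.5),0)"
```

```text
bench tcp [-28.7 114.5 269.2] F [ 0.5  0.  -0.1] clock 7.825 q [ 0.39  0.26  1.37 -0.    1.51  0.42]
scene 31 312.64516129032256 278.3225806451613 273 285 310 317
-0.2 [318.5 280.7]
0 [314.5 278.6]
0.2 [310.6 277.3]
0.3 [308.6 276.9]
0.4 [306.8 276.7]
top 28 236.07142857142858 280.7142857142857 280 282 230 241
-0.2 [236.  285.8]
0 [236.2 281.4]
0.2 [236.6 277.2]
0.3 [236.9 275.2]
0.4 [237.2 273.3]
d [0.0013 0.0005 0.0881] rot [-0.      0.0008 -0.0013]
```

Both views give about +0.03, so I'll press the latch.

To row units: 0.03 m is 1.5, 0.0885 m is 4.425.

Request:
step_hand --pt "0 0 0.75 0 0 0 0" --pt "0 0 1.5 0 0 0 0" --pt "0 0 2 0 0 0 0" --pt "0 0 2.5 0 0 0 0" --pt "0 0 3 0 0 0 0" --pt "0 0 3.5 0 0 0 0" --pt "0 0 3.9 0 0 0 0" --pt "0 0 4.2 0 0 0 0" --pt "0 0 4.35 0 0 0 0" --pt "0 0 4.425 0 0 0 0" --pt "0 0 4.425 0 0 0 0" --pt "0 0 4.425 0 0 0 0"

```text
clock: 9.43
tool_pos: [0.5125, 0.2831, 0.1813]
orientation: [2.257, 2.184, 0.001]
force: [0.6, -0.1, -0.1]
grip_width: 0.006
finger_force: 0.0
```

```bash
python3 -c "
from h import *
where()"
```

```text
bench tcp [-28.2 115.  181.3] F [ 0.6 -0.1 -0.1] clock 9.425 q [ 0.39  0.31  1.52 -0.    1.31  0.42]
```

```bash
python3 -c "
from h import *
s=snap('scene','s4.png');i=s['img'][250:400,230:350,::-1];a=cv2.resize(i,None,fx=4,fy=4,interpolation=2);cv2.imwrite('pics/s4c.png',a)
for l in(0,.1,.2,.4,.66):
  k=(52-106*np.cos(l)+12*np.sin(l),115,166+106*np.sin(l)+12*np.cos(l));print(l,(proj(s,W(k))-(230,250))*4)"
```

```text
0 [310.97580087 287.7450971 ]
0.1 [307.64287333 271.81850046]
0.2 [302.5036422  255.18759743]
0.4 [286.96004118 220.57757497]
0.66 [257.17172087 175.22518392]
```

View pics/s4c.png

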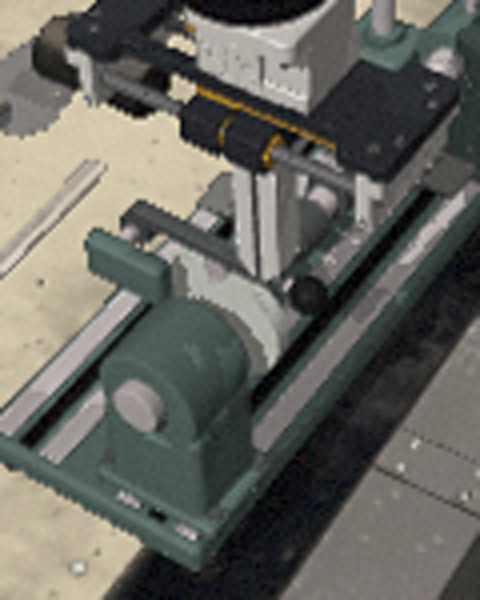

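The knob is at crop (306,294), which matches the home position (311,288). I'll press a little more to confirm.

To row units: 0.004 m is 0.2, 0.003 m is 0.15.

Request:
step_hand --pt "0 0 0.05 0 0 0 0" --pt "0 0 0.1 0 0 0 0" --pt "0 0 0.15 0 0 0 0" --pt "0 0 0.2 0 0 0 0" --pt "0 0 0.2 0 0 0 0"

```text
clock: 10.1
tool_pos: [0.5125, 0.2832, 0.1802]
orientation: [2.257, 2.184, 0.004]
force: [-2.9, -1.4, 14.4]
grip_width: 0.004
finger_force: 6.9
```

Request:
step_hand --pt "0 0 -2.5 0 0 0 0" --pt "0 0 -5 0 0 0 0" --pt "0 -2.5 -5 0 0 0 0" --pt "0 -5 -5 0 0 0 0" --pt "0 -7.5 -5 0 0 0 0" --pt "0 -7.5 -5 0 0 0 0" --pt "0 -7.5 -5 0 0 0 0"

```text
clock: 10.98
tool_pos: [0.363, 0.2882, 0.2774]
orientation: [2.257, 2.184, 0.002]
force: [0.2, -0.4, 0.2]
grip_width: 0.006
finger_force: 0.0
```

```bash
cat > k.py <<'E'
from h import *
where()
for n in('scene','top'):
  s=snap(n,n+'5.png')
  p=[]
  for l in(0,.05,.1,.2):
    k=(52-106*np.cos(l)+12*np.sin(l),115,166+106*np.sin(l)+12*np.cos(l));p.append(proj(s,W(k)))
  c=p[0].astype(int);i=s['img'].max(2);w=i[c[1]-12:c[1]+13,c[0]-10:c[0]+11]
  m=(w<45).astype(np.uint8);nn,lab,st,cen=cv2.connectedComponentsWithStats(m)
  print(n,np.round(p,1).tolist(),[(st[j,4],np.round(cen[j]+c-(10,12),1)) for j in range(1,nn) if st[j,4]>8])
i=load('scene5.png')['img'][250:400,230:350,::-1];a=cv2.resize(i,None,fx=4,fy=4,interpolation=2);cv2.imwrite('pics/k5.png',a)
E
python3 k.py; python3 m.py|grep -v '^0.[34]'
```

```text
bench tcp [-177.8  115.2  277.4] F [ 0.2 -0.4  0.2] clock 10.975 q [ 0.52  0.07  1.59 -0.    1.48  0.55]
scene [[307.7, 321.9], [307.4, 320.0], [306.9, 318.0], [305.6, 313.8]] [(np.int32(10), array([306.5, 312.2])), (np.int32(136), array([309.4, 325.1]))]
top [[188.6, 302.8], [188.0, 302.2], [187.4, 301.6], [186.3, 299.9]] [(np.int32(154), array([187.3, 307.3]))]
bench tcp [-177.2  115.1  276.9] F [-0.2 -0.   0. ] clock 11.075 q [ 0.52  0.07  1.59 -0.    1.48  0.55]
scene 32 312.8125 277.9375 273 285 310 317
-0.2 [318.5 280.7]
0 [314.5 278.6]
0.2 [310.6 277.3]
top 24 235.5 280.5 280 281 230 241
-0.2 [236.  285.8]
0 [236.2 281.4]
0.2 [236.6 277.2]
```

View pics/k5.png

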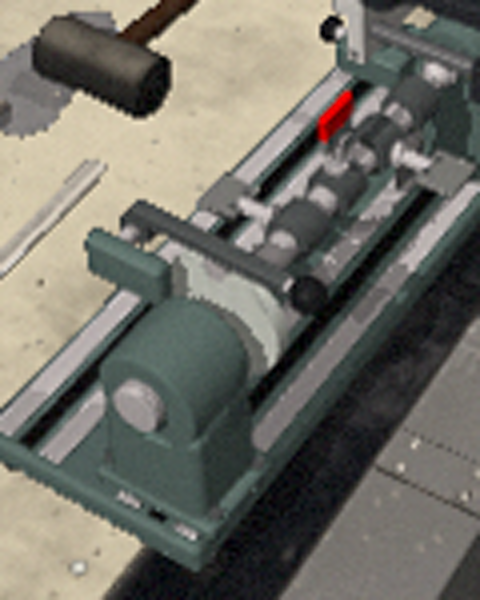

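Firm stop of 14 N, so the latch is home with the blade upright. Next I'll grip the gauge's clamp from above.

```bash
python3 -c "
from h import *
delta((85,-184,290),-np.pi/2)"
```

```text
d [-0.2987  0.2627 -0.0133] rot [2.0000e-04 5.0000e-04 1.5696e+00]
```

To row units: -0.2987 m is -14.935, 0.2627 m is 13.135.

Request:
step_hand --pt "0 0 -0.65 0 0 0.18 0" --pt "-14.935 13.135 -0.665 0 0 1.57 1" --pt "-14.935 13.135 -0.665 0 0 1.57 1" --pt "-14.935 13.135 -0.665 0 0 1.57 1" --pt "-14.935 13.135 -0.665 0 0 1.57 1" --pt "-14.935 13.135 -0.665 0 0 1.57 1" --pt "-14.935 13.135 -0.665 0 0 1.57 1" --pt "-14.935 13.135 -0.665 0 0 1.57 1" --pt "-14.935 13.135 -0.665 0 0 1.57 1" --pt "-14.935 13.135 -0.665 0 0 1.57 1" --pt "-14.935 13.135 -0.665 0 0 1.57 1" --pt "-14.935 13.135 -0.665 0 0 1.57 1"

```text
clock: 12.68
tool_pos: [0.6149, -0.0189, 0.2905]
orientation: [3.141, -0.049, 0.0]
force: [-0.9, -0.2, 0.2]
grip_width: 1.0
finger_force: 0.0
```

```bash
python3 -c "
from h import *
where();delta((85,-184,190),-np.pi/2)"
```

```text
bench tcp [  84.1 -183.5  290.5] F [-0.9 -0.2  0.2] clock 12.675 q [-0.14  0.31  1.26 -0.    1.58  1.46]
d [0.0009 0.0005 0.1005] rot [ 0.0001 -0.0002  0.0017]
```

To row units: 0.1 m is 5, 0.08 m is 4.

Request:
step_hand --pt "0 0 2.5 0 0 0 1" --pt "0 0 4 0 0 0 1" --pt "0 0 5 0 0 0 1" --pt "0 0 5 0 0 0 1" --pt "0 0 5 0 0 0 0" --pt "0 0 5 0 0 0 0" --pt "0 0 5 0 0 0 0" --pt "0 0 5 0 0 0 0" --pt "0 0 5 0 0 0 0" --pt "0 0 5 0 0 0 0"

```text
clock: 13.92
tool_pos: [0.615, -0.0192, 0.1903]
orientation: [3.141, -0.051, 0.0]
force: [-0.5, -0.2, 0.5]
grip_width: 0.398
finger_force: 0.0
```

```bash
python3 -c "
from h import *
where()"
```

```text
bench tcp [  84.1 -183.8  190.3] F [-0.5 -0.2  0.5] clock 13.925 q [-0.14  0.34  1.44 -0.    1.36  1.46]
```

Request:
step_hand --pt "0 0 0 0 0 0 0" --pt "0 0 0 0 0 0 0" --pt "0 0 0 0 0 0 0" --pt "0 0 0 0 0 0 0" --pt "0 0 0 0 0 0 0" --pt "0 0 0 0 0 0 0" --pt "0 0 0 0 0 0 0"

```text
clock: 14.8
tool_pos: [0.615, -0.0189, 0.1903]
orientation: [-3.141, 0.051, 0.0]
force: [0.2, 2.2, 0.7]
grip_width: 0.256
finger_force: 30.0
```

```bash
python3 -c "
from h import *
where()"
```

```text
bench tcp [  84.1 -183.5  190.3] F [0.2 2.2 0.7] clock 14.8 q [-0.14  0.34  1.44  0.    1.36  1.46]
```

To row units: -0.19 m is -9.5, -0.184 m is -9.2.

Request:
step_hand --pt "0 -0.75 0 0 0 0 0" --pt "0 -1.75 0 0 0 0 0" --pt "0 -2.75 0 0 0 0 0" --pt "0 -3.75 0 0 0 0 0" --pt "0 -4.75 0 0 0 0 0" --pt "0 -5.75 0 0 0 0 0" --pt "0 -6.75 0 0 0 0 0" --pt "0 -7.75 0 0 0 0 0" --pt "0 -8.6 0 0 0 0 0" --pt "0 -9.2 0 0 0 0 0" --pt "0 -9.5 0 0 0 0 0" --pt "0 -9.5 0 0 0 0 0"

```text
clock: 16.3
tool_pos: [0.6221, 0.1731, 0.1903]
orientation: [-3.139, 0.049, -0.003]
force: [5.0, 0.9, -3.8]
grip_width: 0.253
finger_force: 30.0
```

```bash
python3 -c "
from h import *
where()"
```

```text
bench tcp [ 85.    8.6 190.3] F [ 5.   0.9 -3.8] clock 16.3 q [0.16 0.39 1.37 0.   1.38 1.76]
```

Request:
step_hand --pt "0 0 0 0 0 0 1" --pt "0 0 0 0 0 0 1" --pt "0 0 0 0 0 0 1" --pt "0 0 0 0 0 0 1" --pt "0 0 0 0 0 0 1" --pt "0 0 0 0 0 0 1" --pt "0 0 0 0 0 0 1" --pt "0 0 0 0 0 0 1" --pt "0 0 0 0 0 0 1" --pt "0 0 0 0 0 0 1" --pt "0 0 -3 0 0 0 1" --pt "0 0 -5 0 0 0 1"

```text
clock: 17.8
tool_pos: [0.6214, 0.1708, 0.2925]
orientation: [-3.141, 0.05, -0.003]
force: [0.3, 0.5, -0.2]
grip_width: 1.001
finger_force: 0.0
```

Request:
step_hand --pt "0 0 -1.5 0 0 0 1" --pt "2.5 0 -3 0 0 0 1" --pt "2.5 3 -3 0 0 0 1" --pt "2.5 6 -3 0 0 0 1" --pt "2.5 9 -3 0 0 0 1" --pt "2.5 12 -3 0 0 0 1" --pt "2.5 15 -3 0 0 0 1" --pt "2.5 15 -3 0 0 0 1"

```text
clock: 18.8
tool_pos: [0.6609, -0.1355, 0.3496]
orientation: [3.14, -0.06, -0.002]
force: [0.3, 0.6, 0.9]
grip_width: 0.998
finger_force: 0.0
```

```bash
cat > g.py <<'E'
from h import *
where();z=[]
for n in('scene','top'):
  s=snap(n,n+'6.png');i=s['img']
  o=(200,250) if n=='top' else (250,190)
  c=i[o[1]-20 if n=='top' else o[1]:,:][:130,o[0]:o[0]+100,::-1]
  z.append(cv2.resize(c,None,fx=4,fy=4,interpolation=2))
cv2.imwrite('pics/g6.png',np.hstack([x[:520,:400] for x in z]))
E
python3 g.py; ls pics|wc -l
```

```text
bench tcp [ 133.9 -298.6  349.6] F [0.3 0.6 0.9] clock 18.8 q [-0.3   0.4   0.97 -0.    1.77  1.3 ]
20
```

View pics/g6.png

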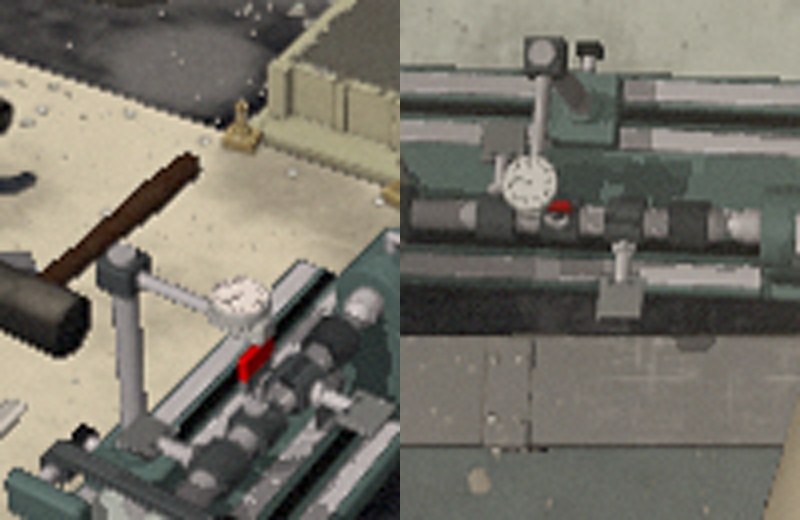

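The dial is at about top (232.2,275.7) and the clamp at (236,243.5), with the red tip partly hidden under the stylus. I'll compare the positions in numbers.

```bash
python3 - <<'E'
from h import *
b=bench();c,s_=np.cos(b[2]),np.sin(b[2])
def B(p):
    d=(p-[b[0],b[1],0])*1000;return np.round([c*d[0]+s_*d[1],-s_*d[0]+c*d[1],d[2]],1)
def dial(s,box):
    u0,v0,u1,v1=box;i=s['img'][v0:v1,u0:u1].astype(int);m=((i.min(2)>175)).astype(np.uint8)
    n,l,st,ce=cv2.connectedComponentsWithStats(cv2.morphologyEx(m,cv2.MORPH_CLOSE,np.ones((3,3))));j=1+st[1:,4].argmax()
    x,y,w,h,a=st[j];return (x+(w-1)/2+u0,y+(h-1)/2+v0),st[j].tolist()
t0=load('t0.png');t6=load('top6.png');s0=load('s0.png');s6=load('scene6.png');t5=load('top5.png');s5=load('scene5.png')
for s,bx in((t0,(303,268,330,292)),(t6,(220,265,245,286))):
    p,st=dial(s,bx);print('dial top',p,st,B(ray(s,*p,.227)))
def tri(A,p,Bb,q):
    P=[x['mtx']@x['view'][:3] for x in(A,Bb)];X=cv2.triangulatePoints(P[0],P[1],np.array(p).reshape(2,1),np.array(q).reshape(2,1)).ravel();return B(X[:3]/X[3])
pd,_=dial(t6,(220,265,245,286));qd,st=dial(s6,(295,255,322,272));print('scene dial',qd,st);print('tri dial',tri(t6,pd,s6,qd))
def red(s,v0):
    i=s['img'].astype(int);m=(i[...,0]>130)&(i[...,1]<80)&(i[...,2]<80);m[:v0]=0;m[:,:220]=0;m[:,380:]=0;m[390:]=0
    ys,xs=np.nonzero(m);return ((xs.min()+xs.max())/2,(ys.min()+ys.max())/2),(xs.min(),xs.max(),ys.min(),ys.max())
pr,e=red(t5,265);qr,f=red(s5,265);print(pr,e,qr,f,'red tri',tri(t5,pr,s5,qr),'ray z190',B(ray(t5,*pr,.19)))
print('clamp',B(ray(t6,(145+.5)/4-.5+200,(54+.5)/4-.5+230,.218)))
E
```

```text
dial top (np.float64(315.0), np.float64(276.0)) [6, 0, 13, 17, 133] [  12.  -183.3  227. ]
dial top (np.float64(232.0), np.float64(275.5)) [6, 5, 13, 12, 95] [  6.9   7.5 227. ]
scene dial (np.float64(312.0), np.float64(263.5)) [8, 5, 19, 8, 89]
tri dial [  5.9   7.3 225.1]
(np.float64(235.5), np.float64(281.0)) (np.int64(230), np.int64(241), np.int64(280), np.int64(282)) (np.float64(313.0), np.float64(279.0)) (np.int64(309), np.int64(317), np.int64(273), np.int64(285)) red tri [  1.7   7.2 181.6] ray z190 [ -0.2   5.4 190. ]
clamp [ 85.6   6.  218. ]
```

The stylus is at y ≈ 7.4 and the red tip at y ≈ 7.2 in the same measured frame, well within 8 mm. The arm is clear, so I'll hand in.

Request:
step_hand --pt "0 0 0 0 0 0 1" --pt "0 0 0 0 0 0 1"

```text
clock: 19.15
tool_pos: [0.6616, -0.129, 0.3506]
orientation: [-3.141, 0.047, -0.001]
force: [-0.2, 0.2, -0.0]
grip_width: 0.997
finger_force: 0.0
```

```bash
python3 -c "
from h import *
print(env.close_job())"
```

```text
the job is handed in; nothing more can be done
None
```

I handed the job in at about 19 s with the red blade upright, the latch pressed home and the stylus within about 2 mm of the blade's middle by camera measurement; the hand-in returned no verdict.

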